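Pack the soldering caddy

ROBOT

A 6-joint arm with a two-finger parallel gripper is mounted at the origin on a cart in front of the work surface, level with it; the furniture and walls round the work are solid. World frame = base frame: x ahead of the robot, y to its left, z up, the work surface at z = 0. Lengths are in m, angles in rad, forces in N, time in s.
With the tool pointing down it reaches from about 0.225 to 0.875 m from the base axis. Payload 3.4 kg.
Tool frame: the origin (TCP) lies on the centre line of the jaws, within the pads' length; the fingertips stand 11 mm ahead of it and the grasp point (between the pads) lies 8 mm behind it; z points along the fingers, y is the line along which they close (so a half turn about z gives the same grasp; the last joint's range is limited). The gripper opens to 85 mm and grips with 20 to 120 N. Pads are 22 mm wide; open, the fingers measure 114 mm over their backs; the gripper's body (76 mm by 85 mm) begins 54 mm behind the grasp point. The pads swing forward as they close: fully open they stand 13 mm farther back than shut.
Start: joints at [1.046, 0.276, 1.505, -0, 1.361, -0.121], TCP at [0.226, 0.529, 0.242] pointing down, gripper open.
Joint ranges: [-2.89, 2.89], [-0.75, 2.08], [0.22, 2.7], [-1.18, 4.32], [0.11, 2.71], [-2.7, 2.7]. Speed limits (rad/s): [2.57, 2.57, 3.14, 3.14, 3.14, 3.14].

INTERFACE

Orientations are given as a unit quaternion [w, x, y, z].
In Python, from rig import manip, eyes, job gives the robot as it stands.
- The arm moves only by the tool drive_tool, never from a script. Its argument "rows" is a list of rows, each a list of 3 entries, a list of its own where there are three numbers: the turn, a rotation vector about the world's x, y, z in rad, then the shift along the world's x, y, z in cm, then the finger opening in cm, from 0 to 8.54. A call has 1 to 8 rows; each row shifts and turns the commanded pose from where the row before left it; what a row does not reach is not made up. A row lasts 1/8 s, in which the tool goes at most 62.5 mm and 10.7 degrees, less where a joint would pass 70% of its speed; a pose out of reach is approached as far as the arm can. A call is refused whole if a number of a shift passes 6.25 or a number of a turn 0.188, either way. A call with a gripper value outside its range is refused whole. The fingers move at their own pace and stop on an object; "force" is the grip in N (left out, the last holds). Time passes only in rows, so rows that do not move let the fingers close. It gives the time, the measured TCP pose, the force, the opening and the grip force at its end, in the units of the state.
- manip.get_state(): the state, without advancing time (a new reading comes with each control period).
- eyes.get_image(name): name is "scene" or "top" or "wrist"; returns the picture (480x640x3 uint8, red, green, blue); there is no depth.
- eyes.get_calibration(name): a dict with "camera_matrix" (3x3 intrinsics, pixels), "k1" (the pictures are not rectified: a ray, as slopes to the right and down, at radius r is drawn at 1 + k1 r^2 times it, then the intrinsics apply), "view" (4x4, takes a point from world to camera coordinates). Camera axes: x right, y up, looking along -z (the intrinsics and any distortion apply to the point x, -y, -z); pixel columns grow to the right and rows downward; lengths in m; the calibration is good to about 2 mm. A picture is of the moment at which its call begins: read the wrist's pose just before it. get_calibration takes no time and is no camera call; for the wrist camera it gives the pose at the moment of the call.
- job.sign_off(): hands the job in; it is judged then, once.
The state is a dict: "clock": time; "qpos": joint angles; "qd": joint speeds; "effort": joint torques, N m; "position": TCP position; "ee_rot": TCP orientation; "contact_force": force on the tool from outside, world axes, zero at the start; "moment": the same for the moment, N m; "width": finger opening in m; "gripper_force": force on a finger pad.
Only numpy, scipy, OpenCV 4.12 (cv2) and the standard library are available. Lean on these libraries where they do the work, as an engineer would, in place of code of your own. Each camera call takes 0.05 s, during which the arm holds its last target. There are 200 camera calls.

TASK

Pack the soldering kit into the grey caddy: lay the soldering iron in the long bay between its four posts, wholly on the caddy with neither end sticking out, and stand the brown flux bottle in the square holder, the solder spool in the wide ring and the small metal tin in the small ring, each upright and down flat on its holder's floor. The glue bottle and the roll of tape are not part of the kit: leave them where they stand.

Things in the scene. Friction and masses are not known exactly. Their poses are not given: they have to be found in the camera images.
- flux_bottle_center (a point): Flux bottle: squat brown bottle, black cap and nozzle, 79 mm tall; round body 34 mm in diameter, 56 mm tall (straight to about 45 mm). Point: on its axis, 28 mm above its underside; z up. Starts upright on the bench to the robot's right, in any of five spots over 85 mm apart. Goes in the square holder.
- solder_spool_center (a point): Solder spool: black-flanged spool of bright solder wire standing on one flange, 60 mm in diameter, 40 mm tall, 0.26 kg; hold it across the flanges. Point: on its axis, half-way up; z up. Starts upright on the bench to the robot's right, in any of five spots over 85 mm apart. Goes in the wide ring.
- tinner_tin_center (a point): Tip-tinner tin: plain closed round metal tin, 40 mm in diameter, 24 mm tall. Point: on its axis, half-way up; z up. Starts upright on the bench to the robot's right, in any of five spots over 85 mm apart. Goes in the small ring.
- soldering_iron_center (a point): Soldering iron, 184 mm long, lying just right of the caddy, grip end to the robot. Point: mid-length, 11 mm up; y along it to the grip end, z up. Black grip: y -21 to +92 mm, 25 mm wide, 22 mm high; thin shaft on to the tip at -92 mm. Balances near y = +25 mm. Goes in the tool bay, either way round.
- glue_bottle_center (a point): Glue bottle, to leave alone: slim yellow bottle with a red nozzle, 29 mm in diameter, 109 mm tall. Point: on its axis, 38 mm above its underside. Starts upright on the bench to the robot's right, in any of five spots over 85 mm apart. 
- tape_roll_center (a point): Tape roll, to leave alone: flat black roll, 60 mm in diameter, 19 mm tall. Point: on its axis, half-way up. Starts upright on the bench to the robot's right, in any of five spots over 85 mm apart. Behind the far spots stands an oscilloscope, 216 mm high, from x = 0.64 m on.
- square_holder: Flux bottle's holder on the caddy: black plate 82 x 82 x 4 mm with a white square wall, 50 x 50 mm inside, 3 mm thick, 14 mm high above the plate. Origin: centre of the underside; x away from the tool bay, y along the row, z up. A thing in it rests 4 mm above the origin. The three holders are side by side, 86 mm apart, in any order, along the caddy's back half.
- wide_ring_holder: Solder spool's holder on the caddy: black plate 82 x 82 x 4 mm with a white round wall, 76 mm inner diameter, 3 mm thick, 8 mm high above the plate. Origin: centre of the underside; x away from the tool bay, y along the row, z up. A thing in it rests 4 mm above the origin.
- small_ring_holder: Tin's holder on the caddy: black plate 82 x 82 x 4 mm with a white round wall, 56 mm inner diameter, 3 mm thick, 6 mm high above the plate. Origin: centre of the underside; x away from the tool bay, y along the row, z up. A thing in it rests 4 mm above the origin.
- tool_bay (a point): Bay of the fixed grey caddy (tray 270 x 166 mm, rim 3 mm) at left. Point: bay centre on the tray floor, 6 mm over the bench; y along bay and tray, x to the row of holders, 89 mm off. Posts 10 mm thick, 18 mm high at x +-25, y +-62 mm; the iron lies between. A packed flux bottle (top 89 mm over the bench) may block the gripper's body here: pack the iron first.

How it is judged:
At the end, for the whole second after the job is handed in: Iron on the tray floor between the posts (middle within 14 mm sideways, 36 mm lengthways; 0.2 rad). Flux bottle, spool, tin upright (0.1 rad) on the floors of square, wide-ring, small-ring holders, within 14, 13, 13 mm of centre. Glue, tape within 30 mm of their starts, glue upright. All at rest (horizontal distance between flux_bottle_center and square_holder below 0.014 m and z of flux_bottle_center in the frame of square_holder between 0.027 and 0.037 m and angle between each of flux_bottle_center, solder_spool_center, tinner_tin_center, glue_bottle_center's own z axis and vertical below 0.1 rad and horizontal distance between solder_spool_center and wide_ring_holder below 0.013 m and z of solder_spool_center in the frame of wide_ring_holder between 0.019 and 0.029 m and horizontal distance between tinner_tin_center and small_ring_holder below 0.013 m and z of tinner_tin_center in the frame of small_ring_holder between 0.011 and 0.021 m and x of soldering_iron_center in the frame of tool_bay between -0.014 and 0.014 m and y of soldering_iron_center in the frame of tool_bay between -0.036 and 0.036 m and z of soldering_iron_center in the frame of tool_bay between 0.004 and 0.018 m and angle between the y axis of soldering_iron_center and the y axis of tool_bay, either way round below 0.2 rad and distance of each of glue_bottle_center, tape_roll_center from where it was at the start of the episode below 0.03 m and linear speed of each of flux_bottle, solder_spool, tinner_tin, soldering_iron below 0.02 m/s); the robot touches nothing.
It fails at once if the glue bottle is moved more than 30 mm or tipped (distance of glue_bottle_center from where it was at the start of the episode above 0.03 m or angle between glue_bottle_center's own z axis and vertical above 0.5 rad).
It fails at once if the tape roll is moved more than 30 mm (distance of tape_roll_center from where it was at the start of the episode above 0.03 m).
It also fails if it takes over 136 s, if anything falls off the work surface, if the arm or the gripper's body presses on something with over 40 N, if the wrist force passes 120 N, or if a joint passes its speed limit or range.

## Working session

There is one attempt and no reset: what is moved stays moved. The work goes in short steps, Python scripts to look and compute and a tool call to move; the robot and the scene stay as the last step left them, time stands still between calls to the robot, and variables do not carry over. Pictures are saved under pics/ and viewed, at most 17 in all, crops included, and the job is handed in when it is done.

Besides the shell and the picture viewer there is one more tool, called after ">>>" by a JSON object that holds its "method" and its "body". drive_tool: Moves the arm, as the interface text tells. Its arguments: {"type":"object","properties":{"rows":{"type":"array"},"force":{"type":"number"}},"required":["rows"]}

```bash
mkdir -p pics
cat > h.py <<'E'
import numpy as np, cv2
from rig import manip, eyes, job
def save(n,im): cv2.imwrite(f'pics/{n}.png',im[:,:,::-1])
def ray(cal,u,v):
    K=np.array(cal['camera_matrix']);k=cal['k1'];V=np.array(cal['view'])
    d=np.array([(u-K[0,2])/K[0,0],(v-K[1,2])/K[1,1]]);s=d.copy()
    for _ in range(30): s=d/(1+k*(s@s))
    r=V[:3,:3].T@np.array([s[0],-s[1],-1]);o=-V[:3,:3].T@V[:3,3]
    return o,r
def onz(cal,u,v,z):
    o,r=ray(cal,u,v);return o+r*(z-o[2])/r[2]
def proj(cal,p):
    K=np.array(cal['camera_matrix']);V=np.array(cal['view']);c=V[:3,:3]@np.array(p)+V[:3,3]
    s=np.array([c[0],-c[1]])/-c[2];s=s*(1+cal['k1']*(s@s));return K[0,0]*s[0]+K[0,2],K[1,1]*s[1]+K[1,2]
def tri(c1,p1,c2,p2):
    o1,r1=ray(c1,*p1);o2,r2=ray(c2,*p2)
    t=np.linalg.lstsq(np.c_[r1,-r2],o2-o1,rcond=None)[0]
    a,b=o1+r1*t[0],o2+r2*t[1];return (a+b)/2,np.linalg.norm(a-b)
E
python3 - <<'E'
from h import *
for n in ['top','scene']:
    save(n,eyes.get_image(n));c=eyes.get_calibration(n);V=np.array(c['view']);print(n,(-V[:3,:3].T@V[:3,3]).round(3),c['k1'],np.array(c['camera_matrix'])[0,0])
s=manip.get_state();print(s['clock'],s['position'],s['ee_rot'],s['width'])
E
```

```text
top [ 0.372 -0.002  1.113] -0.10783424657603952 539.5082209560537
scene [-0.384 -0.522  0.682] -0.0373914975695564 473.0116901938955
0.1 [0.22570246 0.52836426 0.24151958] [-2.52686805e-04  2.00505256e-01  9.79692281e-01 -7.83109627e-04] 0.08544205349497143
```

View pics/top.png

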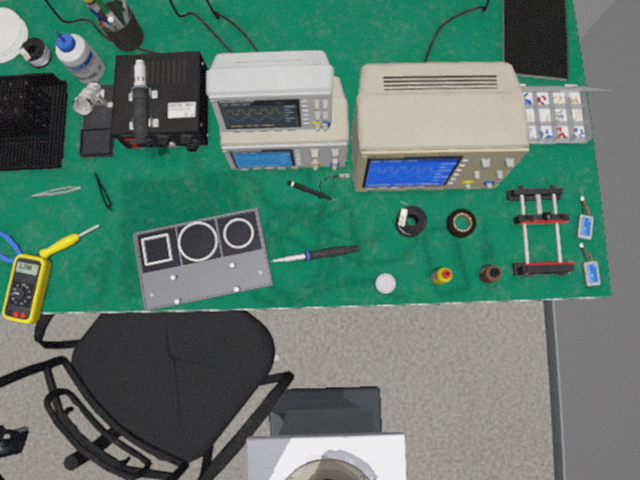

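View pics/scene.png

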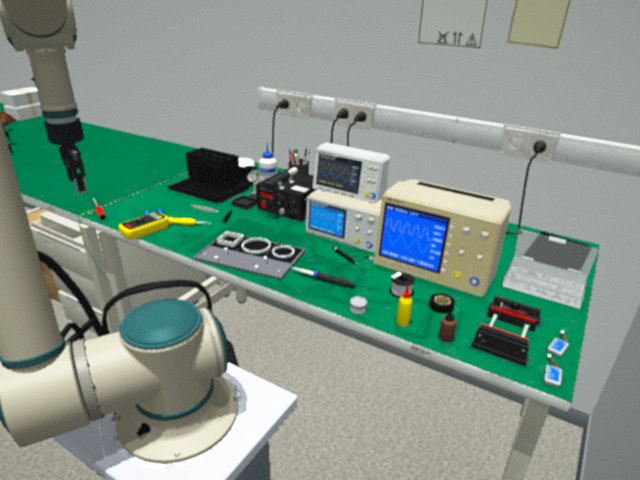

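Run:
```python
from h import *
t=cv2.imread('pics/top.png');s=cv2.imread('pics/scene.png')
a=cv2.resize(t[190:310,120:520],(800,240),interpolation=3);b=cv2.resize(s[222:366,190:510],(800,360),interpolation=3)
cv2.imwrite('pics/crop.png',np.vstack([a,b]))
# non-green mask comps
for n,im,roi in (('top',t,(190,310,120,520)),):
    hsv=cv2.cvtColor(im,cv2.COLOR_BGR2HSV)
    g=((hsv[...,0]>65)&(hsv[...,0]<95)&(hsv[...,1]>120))
    m=(~g).astype(np.uint8);m[:roi[0]]=0;m[297:]=0;m[:,:roi[2]]=0;m[:,roi[3]:]=0
    k,l,st,ce=cv2.connectedComponentsWithStats(m)
    c=eyes.get_calibration(n)
    for i in range(1,k):
        if st[i,4]>60: print(st[i],ce[i].round(1),onz(c,*ce[i],0.02).round(3))
```

```text
[303 190  34  11 103] [319.3 194. ] [ 0.642 -0.003  0.02 ]
[355 190  51   2  63] [376.3 190.2] [ 0.647 -0.122  0.02 ]
[506 190  14  13 147] [512.7 195.1] [ 0.63  -0.411  0.02 ]
[396 205  31  32 697] [410.8 220.7] [ 0.58  -0.191  0.02 ]
[ 132  207  141   90 9933] [203.6 256.5] [0.518 0.238 0.02 ]
[447 209  31  28 529] [461.4 222.7] [ 0.573 -0.296  0.02 ]
[271 246  88  17 643] [317.4 253.8] [0.517 0.004 0.02 ]
[512 262   8  14  98] [515.9 268.3] [ 0.475 -0.404  0.02 ]
[479 264  23  20 348] [490.1 273.5] [ 0.466 -0.349  0.02 ]
[431 267  22  18 305] [441.4 275.7] [ 0.465 -0.248  0.02 ]
[375 273  22  21 373] [385.1 283. ] [ 0.453 -0.132  0.02 ]
```

View pics/crop.png

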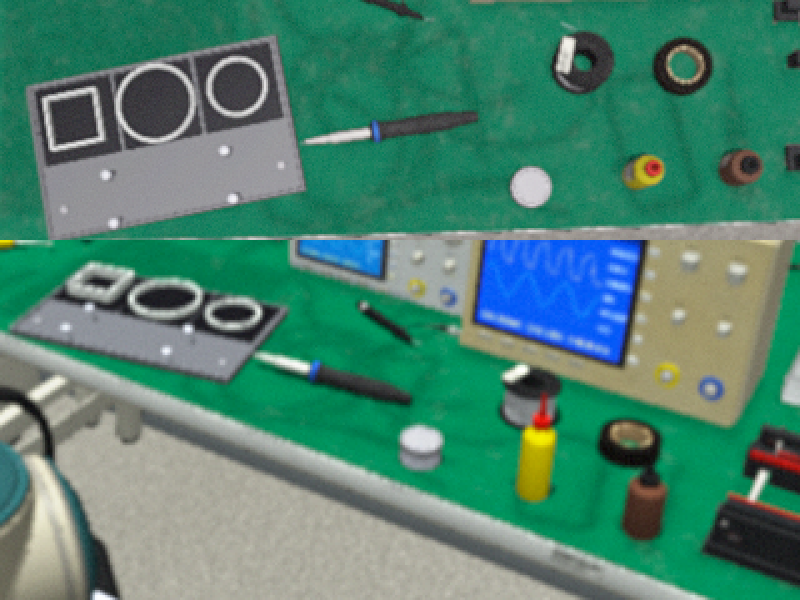

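```bash
cat > m.py <<'E'
from h import *
ct,cs=eyes.get_calibration('top'),eyes.get_calibration('scene')
T=lambda x,y:(120+x/2,190+y/2); S=lambda x,y:(190+x/2.5,222+(y-240)/2.5)
for n,a,b in [('sq',(73,119),(100,283)),('wide',(155,103),(165,299)),('small',(237,87),(233,313)),('tin',(531,187),(421,437)),('spool',(584,62),(530,382)),('capflux',(748,165),(648,473)),('irontip',(305,142),(255,356)),('ironblue',(376,131),(315,372)),('ironend',(478,117),(409,397)),
 ('post1',(106,174),(88,308)),('post2',(224,150),(188,329)),('post3',(113,222),(65,327)),('post4',(233,198),(166,350))]:
    p,e=tri(ct,T(*a),cs,S(*b)); print(n,p.round(3),round(e,4))
for n,a,z in [('sq',(73,119),.024),('wide',(155,103),.018),('small',(237,87),.016),('p1',(106,174),.024),('p2',(224,150),.024),('p3',(113,222),.024),('p4',(233,198),.024),('tin',(531,187),.024),('spool',(584,62),.04),('flux',(748,165),.075),('tip',(305,142),.011),('blue',(376,131),.011),('end',(478,117),.02),('tape',(683,66),.019),('glue',(652,169),.1)]: print(n,onz(ct,*T(*a),z).round(3))
E
python3 m.py
```

```text
sq [0.536 0.338 0.016] 0.0007
wide [0.55  0.252 0.013] 0.001
small [0.564 0.166 0.015] 0.0006
tin [ 0.452 -0.132  0.026] 0.0003
spool [ 0.576 -0.189  0.041] 0.0005
capflux [ 0.464 -0.344  0.062] 0.0007
irontip [0.506 0.097 0.011] 0.0003
ironblue [0.514 0.025 0.012] 0.0024
ironend [ 0.526 -0.081  0.012] 0.0021
post1 [0.476 0.302 0.021] 0.0033
post2 [0.498 0.179 0.022] 0.0012
post3 [0.427 0.293 0.023] 0.0016
post4 [0.449 0.17  0.024] 0.0018
sq [0.535 0.335 0.024]
wide [0.55  0.251 0.018]
small [0.564 0.166 0.016]
p1 [0.477 0.3   0.024]
p2 [0.498 0.178 0.024]
p3 [0.428 0.292 0.024]
p4 [0.449 0.169 0.024]
tin [ 0.452 -0.132  0.024]
spool [ 0.576 -0.19   0.04 ]
flux [ 0.463 -0.34   0.075]
tip [0.506 0.097 0.011]
blue [0.515 0.024 0.011]
end [ 0.525 -0.081  0.02 ]
tape [ 0.573 -0.297  0.019]
glue [ 0.46  -0.239  0.1  ]
```

>>> {"method": "drive_tool", "body": {"rows": [[[0, 0, -0.066], [1.82, -3.41, -0.2], 8.5], [[0, 0, -0.066], [1.82, -3.41, -0.2], 8.5], [[0, 0, -0.066], [1.82, -3.41, -0.2], 8.5], [[0, 0, -0.066], [1.82, -3.41, -0.2], 8.5], [[0, 0, -0.066], [1.82, -3.41, -0.2], 8.5], [[0, 0, -0.066], [1.82, -3.41, -0.2], 8.5], [[0, 0, -0.066], [1.82, -3.41, -0.2], 8.5], [[0, 0, -0.066], [1.82, -3.41, -0.2], 8.5]]}}

```text
clock: 1.1
position: [0.3717, 0.2547, 0.226]
ee_rot: [-0.0, 0.45, 0.893, -0.0]
contact_force: [-0.2, -0.0, -1.4]
width: 0.0849
gripper_force: 0.0
```

>>> {"method": "drive_tool", "body": {"rows": [[[0, 0, -0.066], [1.82, -3.41, -0.2], 8.5], [[0, 0, -0.066], [1.82, -3.41, -0.2], 8.5], [[0, 0, -0.066], [1.82, -3.41, -0.2], 8.5], [[0, 0, -0.066], [1.82, -3.41, -0.2], 8.5], [[0, 0, -0.066], [1.82, -3.41, -0.2], 8.5], [[0, 0, -0.066], [1.82, -3.41, -0.2], 8.5], [[0, 0, -0.066], [1.82, -3.41, -0.2], 8.5], [[0, 0, -0.066], [1.82, -3.41, -0.2], 8.5]]}}

```text
clock: 2.1
position: [0.5173, -0.0179, 0.2099]
ee_rot: [-0.0, 0.668, 0.744, -0.0]
contact_force: [-0.3, -0.5, -0.3]
width: 0.0848
gripper_force: 0.0
```

>>> {"method": "drive_tool", "body": {"rows": [[[0, 0, 0], [0, 0, 0], 6], [[0, 0, 0], [0, 0, 0], 6]]}}

```text
clock: 2.35
position: [0.5165, -0.0165, 0.2099]
ee_rot: [-0.001, 0.667, 0.745, -0.0]
contact_force: [0.6, -0.1, 0.5]
width: 0.06
gripper_force: 0.0
```

```bash
cat >> h.py <<'E'
from scipy.spatial.transform import Rotation as R
def st():
    s=manip.get_state();q=np.array(s['ee_rot']);M=R.from_quat(q[[1,2,3,0]]).as_matrix()
    print('t',round(s['clock'],2),'p',np.round(s['position'],4),'yline',round(np.arctan2(M[1,1],M[0,1]),3),'z',M[:,2].round(3),'w',round(s['width'],4),'g',round(s['gripper_force'],1),'F',np.round(s['contact_force'],1),'q',np.round(s['qpos'],2))
E
python3 - <<'E'
from h import *
st();c=eyes.get_calibration('wrist');save('w1',eyes.get_image('wrist'));V=np.array(c['view']);print((-V[:3,:3].T@V[:3,3]).round(3))
for p in [(.506,.097,.011),(.5145,.024,.011),(.5255,-.081,.011)]: print(np.round(proj(c,p)))
E
```

```text
t 2.35 p [ 0.5165 -0.0165  0.2099] yline 0.111 z [-0.002  0.001 -1.   ] w 0.06 g 0.0 F [ 0.6 -0.1  0.5] q [-0.17  0.21  1.68  0.    1.25 -0.28]
[0.509 0.051 0.341]
[323.  69.]
[323. 160.]
[323. 273.]
```

View pics/w1.png

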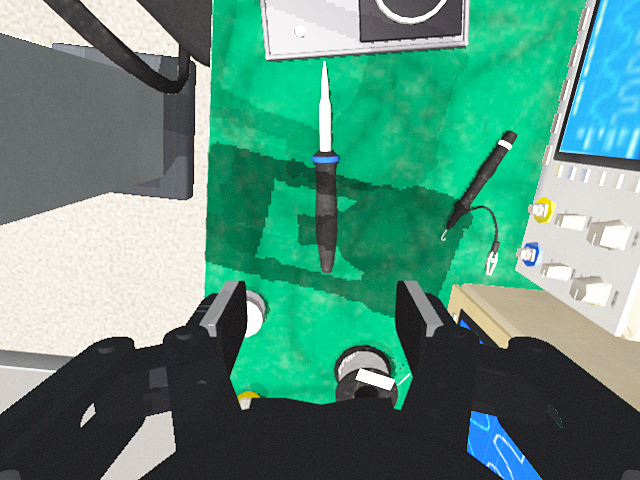

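>>> {"method": "drive_tool", "body": {"rows": [[[0, 0, 0], [0.1, 0, -3], 6], [[0, 0, 0], [0.1, 0, -4], 6], [[0, 0, 0], [0.1, 0, -4], 6], [[0, 0, 0], [0, 0, -3.5], 6], [[0, 0, 0], [0, 0, -2.5], 6], [[0, 0, 0], [0, 0, -1.5], 6], [[0, 0, 0], [0, 0, -1], 6], [[0, 0, 0], [0, 0, 0], 6]]}}

```text
clock: 3.4
position: [0.5201, -0.0166, 0.0153]
ee_rot: [-0.0, 0.667, 0.745, -0.0]
contact_force: [0.1, 0.2, 0.2]
width: 0.0597
gripper_force: 0.0
```

>>> {"method": "drive_tool", "body": {"rows": [[[0, 0, 0], [0, 0, 0], 1], [[0, 0, 0], [0, 0, 0], 1], [[0, 0, 0], [0, 0, 0], 1], [[0, 0, 0], [0, 0, 0], 1], [[0, 0, 0], [0, 0, 0], 1], [[0, 0, 0], [0, 0, 0], 1]], "force": 50}}

```text
clock: 4.15
position: [0.5209, -0.017, 0.0163]
ee_rot: [0.001, 0.667, 0.745, 0.001]
contact_force: [-0.2, -0.4, 5.7]
width: 0.0181
gripper_force: 49.1
```

```bash
python3 -c "
from h import *
st()"
```

```text
t 4.15 p [ 0.5209 -0.017   0.0163] yline 0.111 z [ 0.002 -0.    -1.   ] w 0.0181 g 49.1 F [-0.2 -0.4  5.7] q [-0.17  0.43  1.93  0.    0.78 -0.28]
```

>>> {"method": "drive_tool", "body": {"rows": [[[0, 0, 0], [0, 0, 2], 1], [[0, 0, 0], [0, 0, 3], 1], [[0, 0, 0], [0, 0, 2], 1], [[0, 0, 0.01], [-0.6, 2.7, 0], 1], [[0, 0, 0.01], [-1.0, 4, 0], 1], [[0, 0, 0.01], [-1.0, 4, 0], 1], [[0, 0, 0.01], [-1.0, 4, 0], 1], [[0, 0, 0.01], [-1.0, 4, 0], 1]]}}

```text
clock: 5.15
position: [0.4736, 0.1713, 0.0853]
ee_rot: [0.0, 0.648, 0.762, 0.0]
contact_force: [1.1, 0.5, -0.2]
width: 0.0183
gripper_force: 49.2
```

>>> {"method": "drive_tool", "body": {"rows": [[[0, 0, 0.01], [-0.8, 4, 0], 1], [[0, 0, 0], [0, 0, 0], 1], [[0, 0, 0], [0, 0, 0], 1]]}}

```text
clock: 5.52
position: [0.4659, 0.2099, 0.0852]
ee_rot: [0.0, 0.644, 0.765, -0.0]
contact_force: [-0.3, -0.4, -1.5]
width: 0.0184
gripper_force: 49.2
```

Run:
```python
from h import *
st();c=eyes.get_calibration('wrist');save('w2',eyes.get_image('wrist'))
for p in [(.477,.300,.024),(.498,.178,.024),(.428,.292,.024),(.449,.169,.024),(.55,.251,.018)]: print(np.round(proj(c,p)))
```

```text
t 5.53 p [0.4659 0.2099 0.0852] yline 0.172 z [-0.    -0.001 -1.   ] w 0.0184 g 49.2 F [-0.3 -0.4 -1.5] q [ 0.29  0.32  1.87 -0.    0.95  0.12]
[374.  86.]
[366. 317.]
[272.  85.]
[279. 318.]
[486. 207.]
```

View pics/w2.png

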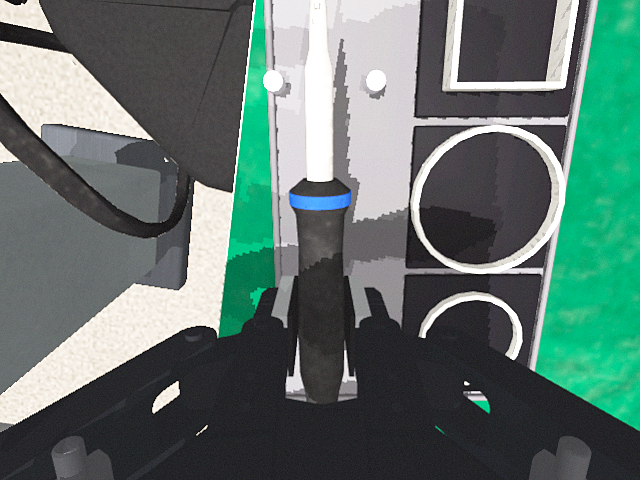

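>>> {"method": "drive_tool", "body": {"rows": [[[0, 0, 0], [0.1, 0.3, -2], 1], [[0, 0, 0], [0, 0, -2], 1], [[0, 0, 0], [0, 0, -1.2], 1], [[0, 0, 0], [0, 0, -0.7], 1], [[0, 0, 0], [0, 0, -0.3], 1], [[0, 0, 0], [0, 0, 0], 1], [[0, 0, 0], [0, 0, 0], 1]]}}

```text
clock: 6.45
position: [0.4675, 0.2133, 0.0238]
ee_rot: [0.0, 0.644, 0.765, 0.0]
contact_force: [0.4, -0.1, -0.7]
width: 0.0184
gripper_force: 49.2
```

>>> {"method": "drive_tool", "body": {"rows": [[[0, 0, 0], [0, 0, 0], 2.5], [[0, 0, 0], [0, 0, 0], 4], [[0, 0, 0], [0, 0, 0], 4.5], [[0, 0, 0], [0, 0, 0], 4.5]]}}

```text
clock: 6.95
position: [0.4672, 0.2132, 0.0234]
ee_rot: [0.0, 0.644, 0.765, 0.0]
contact_force: [-0.6, -0.5, -0.4]
width: 0.0453
gripper_force: 0.0
```

>>> {"method": "drive_tool", "body": {"rows": [[[0, 0, 0], [0, 0, 2], 4.5], [[0, 0, 0], [0, 0, 3], 4.5], [[0, 0, 0], [0, 0, 4], 4.5], [[0, 0, 0], [0, 0, 5], 5], [[0, 0, 0], [0, 0, 3], 5], [[0, 0, 0], [0, 0, 0], 5], [[0, 0, 0], [0, 0, 0], 5]]}}

```text
clock: 7.82
position: [0.4663, 0.2129, 0.1923]
ee_rot: [-0.0, 0.644, 0.765, -0.001]
contact_force: [1.3, -0.1, 0.3]
width: 0.05
gripper_force: 0.0
```

Run:
```python
from h import *
st();c=eyes.get_calibration('wrist');save('w3',eyes.get_image('wrist'))
```

```text
t 7.83 p [0.4663 0.2129 0.1923] yline 0.171 z [-0.002 -0.001 -1.   ] w 0.05 g 0.0 F [ 1.3 -0.1  0.3] q [ 0.29  0.22  1.72 -0.    1.21  0.12]
```

View pics/w3.png

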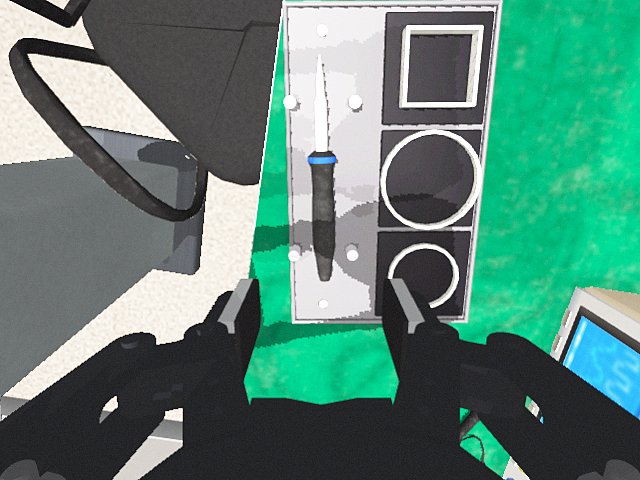

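>>> {"method": "drive_tool", "body": {"rows": [[[0, 0, -0.06], [-0.2, -4.3, 0], 6], [[0, 0, -0.06], [-0.2, -4.3, 0], 6], [[0, 0, -0.06], [-0.2, -4.3, 0], 6], [[0, 0, -0.06], [-0.2, -4.3, 0], 6], [[0, 0, -0.06], [-0.2, -4.3, 0], 6], [[0, 0, -0.06], [-0.2, -4.3, 0], 6], [[0, 0, -0.06], [-0.2, -4.3, 0], 6], [[0, 0, -0.05], [-0.1, -4.3, 0], 6]]}}

```text
clock: 8.88
position: [0.451, -0.1318, 0.1917]
ee_rot: [-0.001, 0.805, 0.593, -0.001]
contact_force: [-0.3, 0.5, -1.0]
width: 0.0602
gripper_force: 0.0
```

>>> {"method": "drive_tool", "body": {"rows": [[[0, 0, 0], [0, 0, 0], 6], [[0, 0, 0], [0, 0, 0], 6]]}}

```text
clock: 9.12
position: [0.4513, -0.1302, 0.1921]
ee_rot: [-0.002, 0.805, 0.594, -0.0]
contact_force: [-0.8, 0.9, 0.4]
width: 0.0599
gripper_force: 0.0
```

```bash
cat >> h.py <<'E'
def look(n):
    st();c=eyes.get_calibration('wrist');im=eyes.get_image('wrist');save(n,im);return c,im
def nongreen(im,pt):
    h=cv2.cvtColor(im,cv2.COLOR_RGB2HSV);g=(h[...,0]>60)&(h[...,0]<95)&(h[...,1]>90)
    m=cv2.morphologyEx((~g).astype(np.uint8),cv2.MORPH_OPEN,np.ones((5,5)))
    k,l,s,ce=cv2.connectedComponentsWithStats(m);i=l[int(pt[1]),int(pt[0])]
    print('label',i,s[i],ce[i].round(1));return s[i],ce[i]
E
python3 - <<'E'
from h import *
c,im=look('w4')
p=proj(c,(.452,-.132,.024));print(p);s,ce=nongreen(im,p);print(onz(c,*ce,.024))
# holders from w3 (camera pose then): relative check
E
```

```text
t 9.12 p [ 0.4513 -0.1302  0.1921] yline -0.299 z [-0.003  0.002 -1.   ] w 0.0599 g 0.0 F [-0.8  0.9  0.4] q [-0.43  0.16  1.8   0.    1.19 -0.13]
(np.float64(322.31922193698733), np.float64(215.0635906780893))
label 5 [ 300  185   48   51 1928] [323.3 210.6]
[ 0.45388398 -0.12867097  0.024     ]
```

View pics/w4.png

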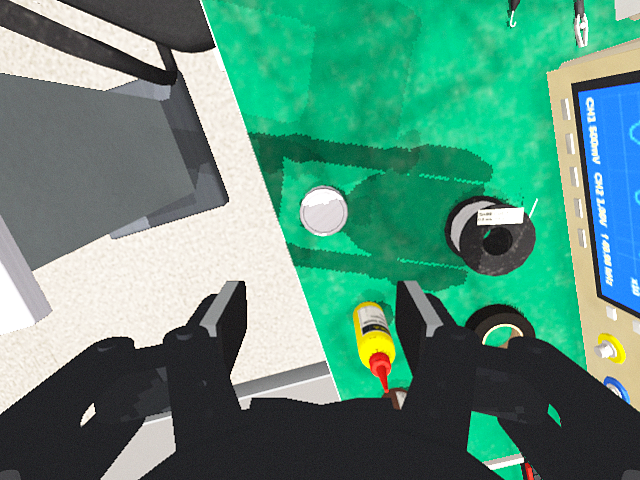

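>>> {"method": "drive_tool", "body": {"rows": [[[0, 0, 0], [0.2, 0, -3], 6], [[0, 0, 0], [0, 0, -4], 6], [[0, 0, 0], [0, 0, -4], 6], [[0, 0, 0], [0, 0, -3], 6], [[0, 0, 0], [0, 0, -2], 6], [[0, 0, 0], [0, 0, -1], 6], [[0, 0, 0], [0, 0, 0], 6], [[0, 0, 0], [0, 0, 0], 6]]}}

```text
clock: 10.18
position: [0.4548, -0.1308, 0.024]
ee_rot: [0.001, 0.804, 0.594, 0.0]
contact_force: [-0.0, 0.5, 0.2]
width: 0.0601
gripper_force: 0.0
```

>>> {"method": "drive_tool", "body": {"rows": [[[0, 0, 0], [0, 0, 0], 5], [[0, 0, 0], [0, 0, 0], 4.3], [[0, 0, 0], [0, 0, 0], 3], [[0, 0, 0], [0, 0, 0], 3], [[0, 0, 0], [0, 0, 0], 3], [[0, 0, 0], [0, 0, 0], 3]], "force": 40}}

```text
clock: 10.92
position: [0.4543, -0.131, 0.0241]
ee_rot: [0.0, 0.805, 0.594, 0.0]
contact_force: [-1.4, 0.8, 6.0]
width: 0.0371
gripper_force: 39.4
```

Run:
```python
from h import *
st()
# holder centres from w3: camera pose relative to tool, from current calib
c=eyes.get_calibration('wrist');s=manip.get_state()
def Tm(p,q):
    M=np.eye(4);M[:3,:3]=R.from_quat(np.array(q)[[1,2,3,0]]).as_matrix();M[:3,3]=p;return M
V=np.array(c['view'])@Tm(s['position'],s['ee_rot'])  # tool->cam
a=.171/2;q=[0,np.cos(np.pi/4-a+0),np.sin(np.pi/4-a),0]
th=(np.pi/2+.171)/2; q=[0,np.cos(th),np.sin(th),0]
M=Tm([.4663,.2129,.1923],q);q=[0,.644,.765,0];M=Tm([.4663,.2129,.1923],q);print(np.arctan2(M[1,1],M[0,1]))
c['view']=V@np.linalg.inv(M)
for n,p,z in [('sq',(443,66),.024),('wide',(431.5,179),.018),('small',(425,275.5),.016)]: print(n,onz(c,*p,z).round(4))
```

```text
t 10.93 p [ 0.4543 -0.131   0.0241] yline -0.299 z [ 0.001 -0.    -1.   ] w 0.0371 g 39.4 F [-1.4  0.8  6. ] q [-0.43  0.36  2.03  0.    0.75 -0.13]
0.1713326615112
sq [0.5371 0.3386 0.024 ]
wide [0.5514 0.2551 0.018 ]
small [0.5676 0.171  0.016 ]
```

>>> {"method": "drive_tool", "body": {"rows": [[[0, 0, 0], [0, 0, 3], 3], [[0, 0, 0], [0, 0, 4.5], 3], [[0, 0, 0.05], [1.4, 3.75, 0.5], 3], [[0, 0, 0.05], [1.4, 3.75, 0], 3], [[0, 0, 0.05], [1.4, 3.75, 0], 3], [[0, 0, 0.05], [1.4, 3.75, 0], 3], [[0, 0, 0.05], [1.4, 3.75, 0], 3], [[0, 0, 0.05], [1.4, 3.75, 0], 3]]}}

```text
clock: 11.92
position: [0.5384, 0.0953, 0.1034]
ee_rot: [0.0, 0.706, 0.708, 0.0]
contact_force: [-0.2, 0.2, 0.2]
width: 0.0375
gripper_force: 40.3
```

>>> {"method": "drive_tool", "body": {"rows": [[[0, 0, 0.05], [1.4, 3.75, 0], 3], [[0, 0, 0.05], [1.4, 3.75, 0], 3], [[0, 0, 0], [0, 0, 0], 3], [[0, 0, 0], [0, 0, 0], 3]]}}

```text
clock: 12.42
position: [0.5655, 0.1688, 0.103]
ee_rot: [-0.0, 0.67, 0.742, -0.001]
contact_force: [0.1, -1.1, -0.5]
width: 0.0374
gripper_force: 40.3
```

Run:
```python
from h import *
c,im=look('w5')
print(proj(c,(.566,.169,.016)),proj(c,(.566,.169,.09)),proj(c,(.551,.2535,.018)))
```

```text
t 12.43 p [0.5655 0.1688 0.103 ] yline 0.101 z [-0.001 -0.001 -1.   ] w 0.0374 g 40.3 F [ 0.1 -1.1 -0.5] q [ 0.17  0.41  1.68 -0.    1.06  0.07]
(np.float64(321.19641561938585), np.float64(241.7664820704443)) (np.float64(321.2427172194832), np.float64(293.9201343569295)) (np.float64(309.4899402212142), np.float64(92.95688843693807))
```

View pics/w5.png

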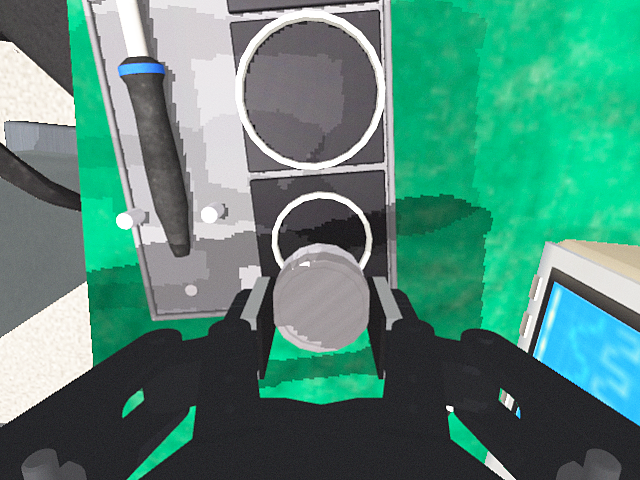

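>>> {"method": "drive_tool", "body": {"rows": [[[0, 0, 0], [0, -0.3, -2], 3], [[0, 0, 0], [0, 0, -2], 3], [[0, 0, 0], [0, 0, -1.5], 3], [[0, 0, 0], [0, 0, -0.8], 3], [[0, 0, 0], [0, 0, -0.3], 3], [[0, 0, 0], [0, 0, -0.2], 3], [[0, 0, 0], [0, 0, -0.1], 3], [[0, 0, 0], [0, 0, 0], 3]]}}

```text
clock: 13.48
position: [0.5663, 0.1663, 0.0346]
ee_rot: [0.0, 0.67, 0.742, 0.0]
contact_force: [0.1, 0.8, 0.5]
width: 0.037
gripper_force: 40.3
```

```bash
python3 -c "
from h import *
st()"
```

```text
t 13.47 p [0.5663 0.1663 0.0346] yline 0.101 z [ 0.001  0.    -1.   ] w 0.037 g 40.3 F [0.1 0.8 0.5] q [ 0.17  0.48  1.75 -0.    0.91  0.07]
```

>>> {"method": "drive_tool", "body": {"rows": [[[0, 0, 0], [0, 0, 0], 4.5], [[0, 0, 0], [0, 0, 0], 5.5], [[0, 0, 0], [0, 0, 0], 5.5], [[0, 0, 0], [0, 0, 2], 5.5], [[0, 0, 0], [0, 0, 4], 5.5], [[0, 0, 0], [0, 0, 5], 8.5], [[0, 0, 0.11], [0, -2, 3], 8.5], [[0, 0, 0.11], [0.1, -3.7, 1.5], 8.5]]}}

```text
clock: 14.48
position: [0.5681, 0.1097, 0.1918]
ee_rot: [0.002, 0.583, 0.813, 0.002]
contact_force: [0.1, 0.1, -0.1]
width: 0.0847
gripper_force: 0.0
```

>>> {"method": "drive_tool", "body": {"rows": [[[0, 0, 0.11], [0.1, -3.7, 0], 8.5], [[0, 0, 0.11], [0.1, -3.7, 0], 8.5], [[0, 0, 0.11], [0.1, -3.7, 0], 8.5], [[0, 0, 0.11], [0.1, -3.7, 0], 8.5], [[0, 0, 0.11], [0.1, -3.7, 0], 8.5], [[0, 0, 0.11], [0.1, -3.7, 0], 8.5], [[0, 0, 0.11], [0.1, -3.7, 0], 8.5], [[0, 0, 0.11], [0.1, -3.5, 0], 8.5]]}}

```text
clock: 15.48
position: [0.575, -0.1861, 0.1893]
ee_rot: [0.0, 0.182, 0.983, 0.0]
contact_force: [1.1, 0.7, -0.7]
width: 0.0852
gripper_force: 0.0
```

>>> {"method": "drive_tool", "body": {"rows": [[[0, 0, 0], [0, 0, 0], 8.5], [[0, 0, 0], [0, 0, 0], 8.5], [[0, 0, 0], [0, 0, 0], 8.5]]}}

```text
clock: 15.85
position: [0.575, -0.1837, 0.1893]
ee_rot: [-0.0, 0.183, 0.983, 0.0]
contact_force: [0.3, 0.0, -0.7]
width: 0.085
gripper_force: 0.0
```

Run:
```python
from h import *
c,im=look('w6')
for p in [(.576,-.189,.04),(.576,-.189,0),(.573,-.297,.019),(.606,-.189,.04),(.576,-.159,.04)]:print(np.round(proj(c,p)))
```

```text
t 15.85 p [ 0.575  -0.1837  0.1893] yline 1.202 z [-0.     0.001 -1.   ] w 0.085 g 0.0 F [ 0.3  0.  -0.7] q [-0.42  0.35  1.53  0.    1.26 -1.63]
[315. 221.]
[315. 210.]
[196. 256.]
[328. 255.]
[351. 208.]
```

View pics/w6.png

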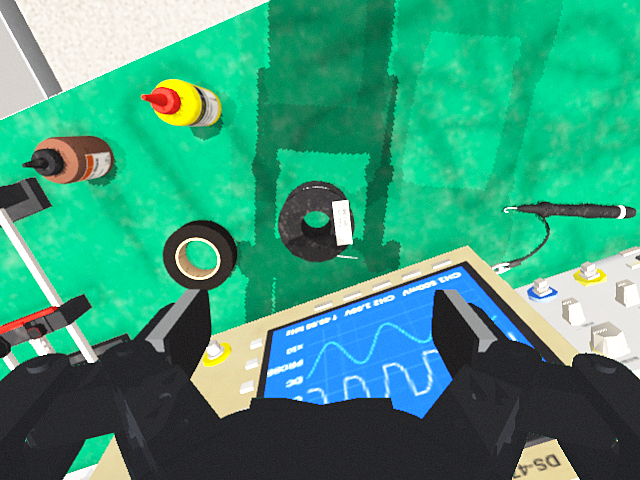

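>>> {"method": "drive_tool", "body": {"rows": [[[0, 0, 0], [0.1, -0.5, -3], 8.5], [[0, 0, 0], [0, 0, -4], 8.5], [[0, 0, 0], [0, 0, -4], 8.5], [[0, 0, 0], [0, 0, -3], 8.5], [[0, 0, 0], [0, 0, -1.7], 8.5], [[0, 0, 0], [0, 0, -0.7], 8.5], [[0, 0, 0], [0, 0, 0], 8.5], [[0, 0, 0], [0, 0, 0], 8.5]]}}

```text
clock: 16.9
position: [0.577, -0.1902, 0.0265]
ee_rot: [0.001, 0.184, 0.983, -0.0]
contact_force: [-0.7, -1.0, 0.5]
width: 0.085
gripper_force: 0.0
```

```bash
python3 -c "
from h import *
st()"
```

```text
t 16.9 p [ 0.577  -0.1902  0.0265] yline 1.201 z [ 0.002 -0.001 -1.   ] w 0.085 g 0.0 F [-0.7 -1.   0.5] q [-0.43  0.51  1.72  0.    0.91 -1.63]
```

>>> {"method": "drive_tool", "body": {"rows": [[[0, 0, 0], [0, 0, 0], 7], [[0, 0, 0], [0, 0, 0], 6.2], [[0, 0, 0], [0, 0, 0], 5], [[0, 0, 0], [0, 0, 0], 5], [[0, 0, 0], [0, 0, 0], 5], [[0, 0, 0], [0, 0, 0], 5]], "force": 60}}

```text
clock: 17.65
position: [0.5769, -0.1896, 0.0267]
ee_rot: [0.001, 0.184, 0.983, 0.0]
contact_force: [-0.4, 2.3, 6.7]
width: 0.0579
gripper_force: 65.1
```

>>> {"method": "drive_tool", "body": {"rows": [[[0, 0, 0], [0, 0, 2], 5], [[0, 0, 0], [0, 0, 3], 5], [[0, 0, 0], [0, 0, 3], 5], [[0, 0, 0], [0, 0, 0], 5], [[0, 0, 0], [0, 0, 0], 5]]}}

```text
clock: 18.27
position: [0.575, -0.1894, 0.1039]
ee_rot: [-0.001, 0.184, 0.983, 0.0]
contact_force: [0.0, 0.7, -3.9]
width: 0.0578
gripper_force: 65.6
```

Run:
```python
from h import *
c,im=look('w7')
s=manip.get_state()['position'];print(proj(c,(s[0],s[1],s[2]+.014)))
```

```text
t 18.27 p [ 0.575  -0.1894  0.1039] yline 1.201 z [-0.002  0.001 -1.   ] w 0.0578 g 65.6 F [ 0.   0.7 -3.9] q [-0.43  0.43  1.64 -0.    1.08 -1.63]
(np.float64(320.30276382999506), np.float64(325.11597925435973))
```

View pics/w7.png

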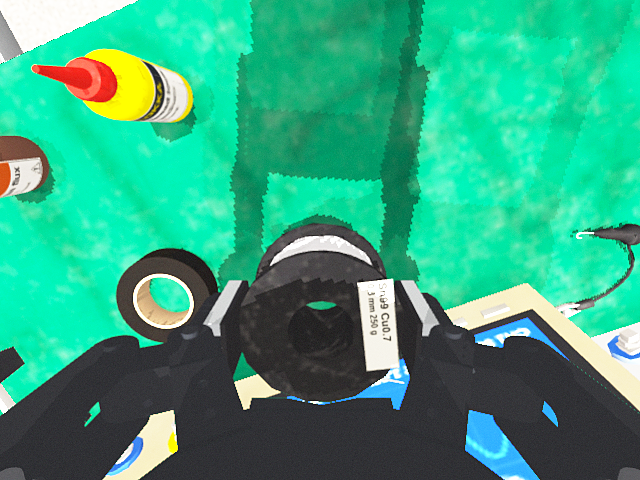

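>>> {"method": "drive_tool", "body": {"rows": [[[0, 0, -0.05], [-0.2, 2, 0], 5], [[0, 0, -0.05], [-0.2, 3.5, 0], 5], [[0, 0, -0.05], [-0.2, 4, 0], 5], [[0, 0, -0.05], [-0.2, 4, 0], 5], [[0, 0, -0.05], [-0.2, 4, 0], 5], [[0, 0, -0.05], [-0.2, 4, 0], 5], [[0, 0, -0.05], [-0.2, 4, 0], 5], [[0, 0, -0.05], [-0.2, 4, 0], 5]]}}

```text
clock: 19.32
position: [0.5589, 0.1064, 0.1035]
ee_rot: [-0.001, 0.376, 0.927, -0.001]
contact_force: [-0.1, -0.1, -2.8]
width: 0.0579
gripper_force: 65.6
```

>>> {"method": "drive_tool", "body": {"rows": [[[0, 0, -0.05], [-0.2, 4, 0], 5], [[0, 0, -0.05], [-0.2, 4, 0], 5], [[0, 0, -0.05], [-0.2, 3.8, 0], 5], [[0, 0, -0.05], [-0.2, 3, 0], 5], [[0, 0, 0], [0, 0, 0], 5], [[0, 0, 0], [0, 0, 0], 5], [[0, 0, 0], [0, 0, 0], 5]]}}

```text
clock: 20.2
position: [0.5519, 0.2521, 0.1047]
ee_rot: [-0.0, 0.466, 0.885, -0.001]
contact_force: [0.4, 0.1, -2.7]
width: 0.0582
gripper_force: 65.6
```

Run:
```python
from h import *
c,im=look('w8')
s=manip.get_state()['position'];print(proj(c,(s[0],s[1],s[2]+.014)),proj(c,(.551,.2535,.018)),proj(c,(.5365,.3375,.024)))
```

```text
t 20.2 p [0.5519 0.2521 0.1047] yline 0.6 z [-0.001 -0.001 -1.   ] w 0.0582 g 65.6 F [ 0.4  0.1 -2.7] q [ 0.31  0.43  1.64 -0.    1.08 -0.29]
(np.float64(320.2416089616099), np.float64(327.4959310882602)) (np.float64(320.54681681604836), np.float64(239.2569677117801)) (np.float64(386.2895261861258), np.float64(104.79948983271625))
```

View pics/w8.png

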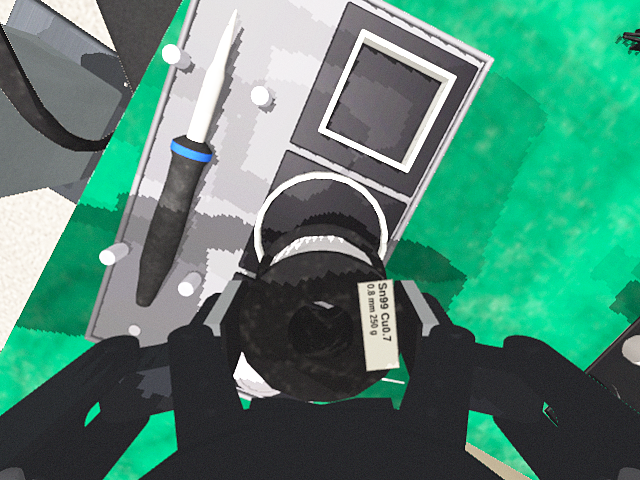

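>>> {"method": "drive_tool", "body": {"rows": [[[0, 0, 0], [0, 0.2, -2], 5], [[0, 0, 0], [0, 0, -2], 5], [[0, 0, 0], [0, 0, -1.4], 5], [[0, 0, 0], [0, 0, -0.7], 5], [[0, 0, 0], [0, 0, -0.3], 5], [[0, 0, 0], [0, 0, -0.2], 5], [[0, 0, 0], [0, 0, -0.1], 5], [[0, 0, 0], [0, 0, 0], 5]]}}

```text
clock: 21.25
position: [0.5523, 0.2553, 0.0386]
ee_rot: [0.0, 0.466, 0.885, 0.0]
contact_force: [-0.3, 0.3, -3.0]
width: 0.0579
gripper_force: 65.6
```

```bash
python3 -c "
from h import *
st()"
```

```text
t 21.25 p [0.5523 0.2553 0.0386] yline 0.601 z [ 0.001  0.    -1.   ] w 0.0579 g 65.6 F [-0.3  0.3 -3. ] q [ 0.32  0.5   1.71  0.    0.94 -0.28]
```

>>> {"method": "drive_tool", "body": {"rows": [[[0, 0, 0], [0, -0.1, -0.2], 5], [[0, 0, 0], [0, 0, 0], 5], [[0, 0, 0], [0, 0, 0], 6.5], [[0, 0, 0], [0, 0, 0], 7.5], [[0, 0, 0], [0, 0, 0], 7.5], [[0, 0, 0], [0, 0, 2], 7.5], [[0, 0, 0], [0, 0, 4], 7.5], [[0, 0, 0], [0, 0, 4], 7.5]]}}

```text
clock: 22.25
position: [0.5519, 0.2541, 0.1371]
ee_rot: [-0.0, 0.466, 0.885, -0.0]
contact_force: [0.4, -0.9, -0.5]
width: 0.0751
gripper_force: 0.0
```

>>> {"method": "drive_tool", "body": {"rows": [[[0, 0, 0], [-0.3, -1, 4], 7.5], [[0, 0, 0.03], [-0.6, -3, 1], 7], [[0, 0, 0.03], [-0.6, -4, 0], 6], [[0, 0, 0.03], [-0.6, -4, 0], 6], [[0, 0, 0.03], [-0.6, -4, 0], 6], [[0, 0, 0.03], [-0.6, -4, 0], 6], [[0, 0, 0.03], [-0.6, -4, 0], 6], [[0, 0, 0.03], [-0.6, -4, 0], 6]]}}

```text
clock: 23.25
position: [0.5068, -0.0271, 0.1865]
ee_rot: [0.0, 0.37, 0.929, 0.0]
contact_force: [0.8, -0.3, 0.2]
width: 0.0597
gripper_force: 0.0
```

>>> {"method": "drive_tool", "body": {"rows": [[[0, 0, 0.03], [-0.6, -4, 0], 6], [[0, 0, 0.03], [-0.6, -4, 0], 6], [[0, 0, 0.03], [-0.6, -4, 0], 6], [[0, 0, 0.03], [-0.6, -4, 0], 6], [[0, 0, 0.03], [-0.6, -4, 0], 6], [[0, 0, 0.03], [-0.6, -4, 0], 6], [[0, 0, 0.03], [-0.6, -4, 0], 6], [[0, 0, 0], [-0.4, -4, 0], 6]]}}

```text
clock: 24.25
position: [0.4607, -0.3471, 0.1865]
ee_rot: [0.0, 0.271, 0.962, 0.0]
contact_force: [1.2, 0.5, 0.3]
width: 0.0602
gripper_force: 0.0
```

>>> {"method": "drive_tool", "body": {"rows": [[[0, 0, 0], [0, 0, 0], 6], [[0, 0, 0], [0, 0, 0], 6], [[0, 0, 0], [0, 0, 0], 6]]}}

```text
clock: 24.62
position: [0.4612, -0.3446, 0.1863]
ee_rot: [-0.0, 0.271, 0.963, 0.0]
contact_force: [0.5, 1.3, 0.5]
width: 0.0602
gripper_force: 0.0
```

Run:
```python
from h import *
c,im=look('w9')
for p in [(.464,-.344,.0),(.464,-.344,.045),(.464,-.344,.079),(.46,-.239,0)]:print(np.round(proj(c,p)))
```

```text
t 24.62 p [ 0.4612 -0.3446  0.1863] yline 1.022 z [-0.     0.001 -1.   ] w 0.0602 g 0.0 F [0.5 1.3 0.5] q [-0.76  0.31  1.59  0.    1.24 -1.79]
[323. 210.]
[323. 223.]
[323. 236.]
[429. 141.]
```

View pics/w9.png

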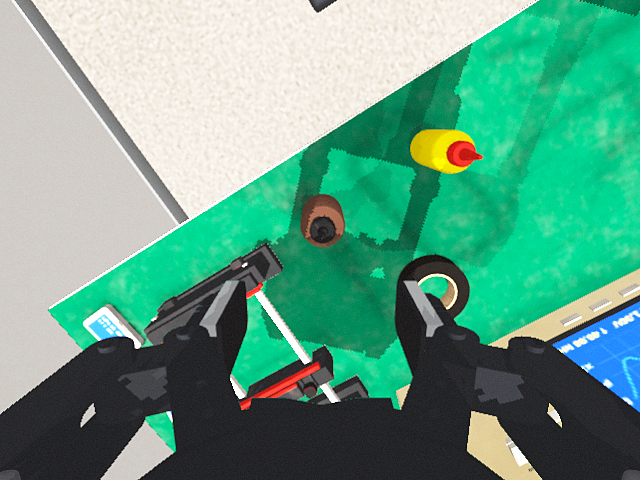

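>>> {"method": "drive_tool", "body": {"rows": [[[0, 0, 0], [0.1, 0.2, -2.5], 5], [[0, 0, 0], [0, 0, -3.5], 5], [[0, 0, 0], [0, 0, -3.5], 5], [[0, 0, 0], [0, 0, -3], 5], [[0, 0, 0], [0, 0, -2], 5], [[0, 0, 0], [0, 0, -1], 5], [[0, 0, 0], [0, 0, 0], 5], [[0, 0, 0], [0, 0, 0], 5]]}}

```text
clock: 25.68
position: [0.4628, -0.3441, 0.0323]
ee_rot: [0.001, 0.271, 0.962, -0.0]
contact_force: [0.3, 0.5, -0.3]
width: 0.05
gripper_force: 0.0
```

>>> {"method": "drive_tool", "body": {"rows": [[[0, 0, 0], [0, 0, 0], 4], [[0, 0, 0], [0, 0, 0], 3.5], [[0, 0, 0], [0, 0, 0], 2.5], [[0, 0, 0], [0, 0, 0], 2.5], [[0, 0, 0], [0, 0, 0], 2.5], [[0, 0, 0], [0, 0, 0], 2.5]], "force": 35}}

```text
clock: 26.42
position: [0.4624, -0.3442, 0.0321]
ee_rot: [0.001, 0.271, 0.962, -0.0]
contact_force: [-0.1, 0.8, 6.2]
width: 0.0325
gripper_force: 35.2
```

>>> {"method": "drive_tool", "body": {"rows": [[[0, 0, 0], [0, 0, 2], 2.5], [[0, 0, 0], [0, 0, 3], 2.5], [[0, 0, 0], [0, 0, 4], 2.5], [[0, 0, 0], [0, 0, 3], 2.5], [[0, 0, 0], [0, 0, 2], 2.5], [[0, 0, 0], [0, 0, 0], 2.5], [[0, 0, 0], [0, 0, 0], 2.5]]}}

```text
clock: 27.3
position: [0.4615, -0.3433, 0.1701]
ee_rot: [-0.001, 0.271, 0.962, 0.001]
contact_force: [-0.8, 0.1, -1.1]
width: 0.0322
gripper_force: 35.0
```

Run:
```python
from h import *
c,im=look('w10')
s=manip.get_state()['position'];print(proj(c,(s[0],s[1],s[2]+.048)))
h=cv2.cvtColor(im,cv2.COLOR_RGB2HSV);print(s)
```

```text
t 27.3 p [ 0.4615 -0.3433  0.1701] yline 1.021 z [-0.001  0.002 -1.   ] w 0.0322 g 35.0 F [-0.8  0.1 -1.1] q [-0.76  0.33  1.62  0.    1.2  -1.78]
(np.float64(319.9647290731117), np.float64(391.3370554683645))
[ 0.46143978 -0.34314712  0.16981426]
```

View pics/w10.png

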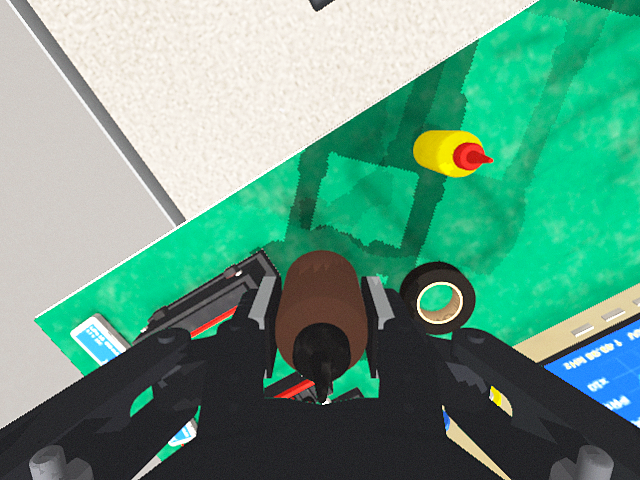

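>>> {"method": "drive_tool", "body": {"rows": [[[0, 0, -0.023], [0.3, 2, 0], 2.5], [[0, 0, -0.023], [0.4, 3.8, 0], 2.5], [[0, 0, -0.023], [0.4, 3.8, 0], 2.5], [[0, 0, -0.023], [0.4, 3.8, 0], 2.5], [[0, 0, -0.023], [0.4, 3.8, 0], 2.5], [[0, 0, -0.023], [0.4, 3.8, 0], 2.5], [[0, 0, -0.023], [0.4, 3.8, 0], 2.5], [[0, 0, -0.023], [0.4, 3.8, 0], 2.5]]}}

```text
clock: 28.35
position: [0.4925, -0.0564, 0.17]
ee_rot: [-0.001, 0.359, 0.933, -0.0]
contact_force: [-0.1, -0.6, 0.1]
width: 0.0323
gripper_force: 35.0
```

>>> {"method": "drive_tool", "body": {"rows": [[[0, 0, -0.023], [0.4, 3.8, 0], 2.5], [[0, 0, -0.023], [0.4, 3.8, 0], 2.5], [[0, 0, -0.023], [0.4, 3.8, 0], 2.5], [[0, 0, -0.023], [0.4, 3.8, 0], 2.5], [[0, 0, -0.023], [0.4, 3.8, 0], 2.5], [[0, 0, -0.023], [0.4, 3.8, 0], 2.5], [[0, 0, -0.023], [0.4, 3.8, 0], 2.5], [[0, 0, -0.023], [0.4, 3.8, 0], 2.5]]}}

```text
clock: 29.35
position: [0.5245, 0.2472, 0.1697]
ee_rot: [-0.001, 0.443, 0.896, -0.001]
contact_force: [0.5, -0.4, -0.6]
width: 0.0324
gripper_force: 35.0
```

>>> {"method": "drive_tool", "body": {"rows": [[[0, 0, -0.023], [0.5, 3.8, 0], 2.5], [[0, 0, -0.023], [0.4, 3.8, -2], 2.5], [[0, 0, 0], [0.3, 1.5, -3], 2.5], [[0, 0, 0], [0, 0, -2], 2.5], [[0, 0, 0], [0, 0, 0], 2.5], [[0, 0, 0], [0, 0, 0], 2.5], [[0, 0, 0], [0, 0, 0], 2.5]]}}

```text
clock: 30.22
position: [0.5378, 0.3372, 0.1024]
ee_rot: [0.001, 0.464, 0.886, 0.001]
contact_force: [-0.3, 0.8, -0.7]
width: 0.0329
gripper_force: 35.0
```

Run:
```python
from h import *
c,im=look('w11')
s=manip.get_state()['position'];print(proj(c,(.5365,.338,.024)))
```

```text
t 30.23 p [0.5378 0.3372 0.1024] yline 0.607 z [ 0.002  0.001 -1.   ] w 0.0329 g 35.0 F [-0.3  0.8 -0.7] q [ 0.45  0.46  1.58  0.    1.1  -0.16]
(np.float64(318.8705626573779), np.float64(243.77786070789915))
```

View pics/w11.png

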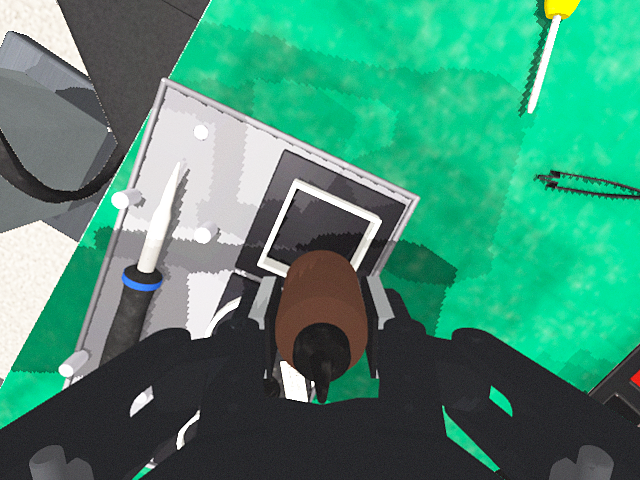

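>>> {"method": "drive_tool", "body": {"rows": [[[0, 0, 0], [-0.2, 0.2, -1], 2.5], [[0, 0, 0], [0, 0, -2], 2.5], [[0, 0, 0], [0, 0, -1.5], 2.5], [[0, 0, 0], [0, 0, -0.8], 2.5], [[0, 0, 0], [0, 0, -0.4], 2.5], [[0, 0, 0], [0, 0, -0.2], 2.5], [[0, 0, 0], [0, 0, -0.2], 2.5], [[0, 0, 0], [0, 0, 0], 2.5]]}}

```text
clock: 31.28
position: [0.5355, 0.3393, 0.0421]
ee_rot: [0.0, 0.463, 0.886, 0.001]
contact_force: [-1.8, -0.5, 6.1]
width: 0.0327
gripper_force: 35.6
```

```bash
python3 -c "
from h import *
st()"
```

```text
t 31.27 p [0.5355 0.3393 0.0421] yline 0.607 z [ 0.001  0.001 -1.   ] w 0.0327 g 35.6 F [-1.8 -0.5  6.1] q [ 0.46  0.52  1.64 -0.    0.97 -0.15]
```

Touching down at the expected height; release, retreat and check.

>>> {"method": "drive_tool", "body": {"rows": [[[0, 0, 0], [0, 0, 0], 3.7], [[0, 0, 0], [0, 0, 0], 5], [[0, 0, 0], [0, 0, 0], 5], [[0, 0, 0], [0, 0, 3], 5], [[0, 0, 0], [0, 0, 5], 5], [[0, 0, 0], [0, 0, 5], 5], [[0, 0, 0], [-0.5, 0.5, 5], 5], [[0, 0, 0], [0, 2, 4], 5]]}}

```text
clock: 32.28
position: [0.5302, 0.3638, 0.2628]
ee_rot: [0.001, 0.464, 0.886, 0.001]
contact_force: [1.2, 0.8, 0.1]
width: 0.05
gripper_force: 0.0
```

>>> {"method": "drive_tool", "body": {"rows": [[[0, 0, 0], [-3, 4, 0], 5], [[0, 0, 0], [-4, 4, 0], 5], [[0, 0, 0], [-4, 4, 0], 5], [[0, 0, 0], [-4, 4, 0], 5], [[0, 0, 0], [-4, 4, 0], 5], [[0, 0, 0], [-4, 4, 0], 5], [[0, 0, 0], [-3, 2, 0], 5], [[0, 0, 0], [0, 0, 0], 5]]}}

```text
clock: 33.28
position: [0.2674, 0.6256, 0.2598]
ee_rot: [-0.0, 0.462, 0.887, -0.0]
contact_force: [0.3, 0.4, 0.1]
width: 0.05
gripper_force: 0.0
```

Run:
```python
from h import *
st();t=eyes.get_image('top');s=eyes.get_image('scene')
a=cv2.resize(t[200:310,120:520],(800,220),interpolation=3);b=cv2.resize(s[222:366,190:510],(800,360),interpolation=3)
save('fin',np.vstack([a,b]))
ct=eyes.get_calibration('top')
for p in [(.5355,.3395,.079),(.551,.2535,.05),(.566,.169,.034)]:
    u=proj(ct,p);print(np.round([(u[0]-120)*2,(u[1]-200)*2]))
```

```text
t 33.27 p [0.2674 0.6256 0.2598] yline 0.611 z [-0.001 -0.    -1.   ] w 0.05 g 0.0 F [0.3 0.4 0.1] q [1.06 0.43 1.23 0.   1.49 0.45]
[52. 90.]
[145.  77.]
[231.  63.]
```

View pics/fin.png

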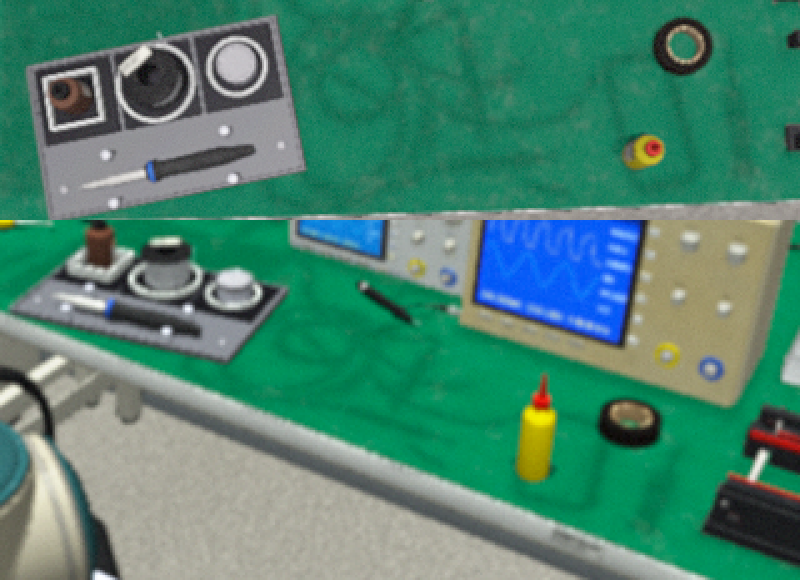

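```bash
python3 -c "
from h import *
print(job.sign_off())"
```

```text
the job is handed in; nothing more can be done
None
```

The kit is packed and the job is handed in at about 33 s: the final overhead and scene pictures show the iron in its bay, the bottle, spool and tin upright in their holders, and the glue and tape not visibly moved; the hand-in call returned no verdict.

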